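# Fit the seasoning grinder's bayonet lid and hold it at the pulse position

### The arm

A 7-joint arm with a two-finger parallel gripper is mounted at the origin on the work surface. World frame = base frame: x ahead of the robot, y to its left, z up, the work surface at z = 0. Lengths are in m, angles in rad, forces in N, time in s.
With the tool pointing down it reaches from about 0.4 to 0.875 m from the base axis. Payload 19.3 kg.
Tool frame: the origin (TCP) lies midway between the tips of the shut fingers; the grasp point (between the pads) lies bot.grip_point_offset behind it (bot.grip_point_offset is the distance from the TCP to the grasp point, in m); z points along the fingers, y is the direction in which the jaws open and shut (so a half turn about z gives the same grasp; the last joint's range is limited). The gripper opens to 85 mm and grips with 20 to 120 N. Pads are 22 mm wide; open, the fingers measure 114 mm over their backs; the gripper's body (76 mm by 85 mm) begins 54 mm behind the grasp point. The pads swing forward as they close: fully open they stand 13 mm farther back than shut.
Start: joints at [-1.253, 0.521, -0.036, 1.599, 0.021, 1.021, -0.113], TCP at [0.236, 0.579, 0.231] pointing down, gripper open.
Joint ranges: [-2.91, 2.91], [-0.3, 2.13], [-1.5, 1.42], [0.17, 2.43], [-1.26, 4.41], [0.16, 1.93], [-2.52, 2.52]. Speed limits (rad/s): [1.89, 1.89, 2.39, 2.39, 3.01, 3.01, 3.01].

### API

Orientations are given as [roll, pitch, yaw] about the fixed x, y, z axes, in that order (R = Rz(yaw) Ry(pitch) Rx(roll)).
In Python, from workcell import bot gives the robot as it stands.
- The arm moves only by the tool servo_tool, never from a script. Its argument "rows" is a list that holds one entry, the list of rows, each a list of 6 numbers: the shift along the tool's x, y, z in cm, then the turn, a rotation vector about the tool's x, y, z in degrees. A call has 1 to 5 rows; each row shifts and turns the commanded pose from where the row before left it, along the tool's axes as they then stand; what a row does not reach is not made up. A row lasts 1/8 s, in which the tool goes at most 62.5 mm and 10.7 degrees, less where a joint would pass 70% of its speed; a pose out of reach is approached as far as the arm can. A call is refused whole if a number of a shift passes 6.25 or a number of a turn 10.7, either way. A call with a gripper value outside its range is refused whole. "grip" is the opening, from -1 (shut) to 1 (fully open), so that 0 is half open, set as the call begins (left out, the last holds). The fingers move at their own pace and stop on an object; "squeeze" is the grip in N (left out, the last holds). Time passes only in rows, so rows that do not move let the fingers close. It gives the time, the measured TCP pose, the force and the opening at its end, in the units of the state.
- bot.observe(): the state, without advancing time (a new reading comes with each control period).
- bot.grab_frame(name): name is "scene" or "top" or "wrist"; returns a dict with "image" (400x640x3 uint8, red, green, blue), "K" (3x3 intrinsics, pixels), "R" (3x3) and "t" (3): a world point X has camera coordinates R X + t; the wrist camera has in their place "mount" (4x4, takes a point from camera to tool coordinates, whose origin is the TCP and whose axes are the flange's). Camera axes: x right, y down, z forward; pixel columns grow to the right and rows downward; lengths in m; the calibration is good to about 2 mm. A picture is of the moment at which its call begins: read the wrist's pose just before it. There is no depth.
- bot.job_done(): hands the job in, once; it reports no verdict.
The state is a dict: "clock": time; "qpos": joint angles; "qd": joint speeds; "joint_efforts": joint torques, N m; "position": TCP position; "tool_rot": TCP orientation; "force": force on the tool from outside, world axes, zero at the start; "moment": the same for the moment, N m; "grip_width": finger opening in m.
Only numpy, scipy, OpenCV 4.12 (cv2) and the standard library are available. Lean on these libraries where they do the work, as an engineer would, in place of code of your own. Each camera call takes 0.05 s, during which the arm holds its last target.

### The job

The seasoning grinder has just been filled: lift the funnel out of its mouth and stand it upright on the shallow sheet pan without dropping it. Then fit the bayonet lid (the one with two lugs and a straight grip bar) fully down into the grinder's mouth and twist it clockwise half of the way to the lock, about 40 of the 80 degrees, against the spring, without ever turning it on into the lock click. Finish while still gripping the lid and holding it at that half-way mark (it springs back if let go); leave everything else on the counter where it stands.

Things in the scene. Friction and masses are not known exactly. Their poses are not given: they have to be found in the camera images.
- grinder: Stainless seasoning grinder, a fixed upright cylinder 100 mm across (124 mm at its black foot), 120 mm tall; origin at the centre of its underside, z up. Its flat top has a round mouth 50 mm across with two entry slots 14 mm wide, reaching out to 35 mm from the axis, at the grinder's own +x and -x. The slots are alike: the lid may go in either way round.
- mouth (a point): Centre of the grinder's mouth, level with its flat top. Ledge 8 mm thick, free track for the lugs below. Black marks near the rim, for each slot, clockwise from above: entry (single, 0 degrees), half way (single, 40), lock (double, 80). A stop in the track bars counter-clockwise turning.
- lid: Black bayonet lid, 120 g, right way up on the counter; origin at the centre of its underside, z up. Round plug 46 mm across, 24 mm high (its lowest 6 mm tapered), with two lugs 6 to 13.5 mm up along the lid's +x and -x (66 mm over the tips, 10 mm wide), then flange and grip bar. Fully down, the flange lies on the grinder's top and the lid's origin is 96 mm above the grinder's.
- bar_top (a point): Centre of the top of the lid's grip bar, 64 mm above the lid's origin. Bar upright, straight, 56 mm long along the lid's x (right above the lugs), 16 mm thick along its y, 32 mm tall, on the flange (80 mm across, from 24 to 32 mm up). White marks on the flange at the bar's ends.
- pulse_ring (a joint): Sprung ring hidden in the grinder's track, rad: 0 at rest, grows as the lugs push it clockwise. It reads the lid's clockwise turn from the slots less at most 0.1 rad (play); half way is about 0.65 to 0.7. It pushes back with 0.03 N m at rest, 0.10 N m half way. Sprung pins of the lock click are felt from about 0.95 rad of lid turn; the lock is at 1.4 rad.
- funnel: White straight-sided wide-neck funnel, open at both ends, 80 g, at first in the grinder's mouth; origin at the centre of its lower (spout) end, z up. Spout 44 mm across from 0 to 18 mm (hangs in the mouth), then an upright round cup 60 mm across from 18 to 63 mm (3 mm wall), its shoulder on the grinder's top. Can be gripped across the outside of the cup; stands on its spout.
- pan: Fixed shallow stainless sheet pan 250 mm (its x) by 190 mm (its y), rim 20 mm high, walls 4 mm, origin at the centre of its underside; its inner floor is 4 mm above the counter.
- plain_lid: Bystander: a plain black push-on lid 72 mm across with a round ball knob and no lugs, 49 mm tall; origin at the centre of its underside. Not for this grinder.
- big_tin: Bystander: yellow tin 100 mm across, 120 mm tall; origin at its underside.
- bowl: Bystander: glass bowl 170 mm across, 85 mm tall; origin at its underside.
- ramekin: Bystander: small white cup 70 mm across, 45 mm tall; origin at its underside.
- spoon: Bystander: steel spoon 200 mm long lying flat along its x.
- shaker: Bystander: steel shaker 52 mm across, 85 mm tall; origin at its underside.
- sauce_bottle: Bystander: yellow sauce bottle 60 mm across, 140 mm tall; origin at its underside.
There are look-alikes about, which are no part of the job. Leave any green look-alike of the funnel alone. Leave any turquoise look-alike of the lid alone.

How it is judged:
By the outcome, as a careful person would: the job done as asked, in the order asked, and still so for the second after the job is handed in, while the arm keeps its last pose, push and grip.
It also fails if it takes over 67 s, if anything falls off the work surface, if the arm or the gripper's body presses on something with over 40 N, if the wrist force passes 120 N, or if a joint passes its speed limit or range.

## Working session

There is one attempt and no reset: what is moved stays moved. The work goes in short steps, Python scripts to look and compute and a tool call to move; the robot and the scene stay as the last step left them, time stands still between calls to the robot, and variables do not carry over. Pictures are saved under pics/ and viewed, and the job is handed in when it is done.

Besides the shell and the picture viewer there is one more tool, called after "Emit:" by a JSON object that holds its "op" and its "data". servo_tool: Moves the arm, as the interface text tells. Its arguments: {"type":"object","properties":{"rows":{"type":"array"},"grip":{"type":"number"},"squeeze":{"type":"number"}},"required":["rows"]}

```bash
mkdir -p pics; ls; python3 - <<'E'
from workcell import bot
import cv2,numpy as np
print(bot.observe(), bot.grip_point_offset)
for n in ["scene","top","wrist"]:
    f=bot.grab_frame(n); cv2.imwrite(f"pics/{n}0.png",f["image"][:,:,::-1]); np.savez(f"{n}0.npz",**f)
    print(n,{k:np.round(v,4).tolist() for k,v in f.items() if k!="image"})
E
```

```text
pics
{'clock': 0.0, 'qpos': array([-1.25319691,  0.52203166, -0.03634799,  1.60000061,  0.02121238,
        1.02112244, -0.11279737]), 'qd': array([-3.15018478e-05, -1.91469945e-04, -2.17414889e-03, -5.68396180e-05,
       -6.13957312e-04,  6.83994127e-04,  5.34915881e-05]), 'joint_efforts': array([ 1.76061849e-04, -9.27114058e+01,  1.98028632e+00, -3.69930339e+01,
        1.79184624e-02,  8.32136313e-03, -2.47939585e-05]), 'position': array([0.23624154, 0.57825855, 0.23071716]), 'tool_rot': array([-3.14041915e+00,  8.52549832e-05,  2.75381013e+00]), 'force': array([ 0.30935234, -1.76008328,  0.19198709]), 'moment': array([ 0.0183454 , -0.0345482 ,  0.01326449]), 'grip_width': 0.08558180526045635} 0.0187
scene {'K': [[479.1968, 0.0, 326.5496], [0.0, 479.1968, 202.5633], [0.0, 0.0, 1.0]], 'R': [[-0.6242, 0.7812, 0.0104], [0.5984, 0.4865, -0.6366], [-0.5024, -0.3911, -0.7712]], 't': [0.4002, -0.2506, 1.7007]}
top {'K': [[480.6797, 0.0, 314.726], [0.0, 480.6797, 204.1788], [0.0, 0.0, 1.0]], 'R': [[-0.0216, -0.9996, -0.017], [-0.9859, 0.0241, -0.1657], [0.166, 0.0132, -0.986]], 't': [-0.0013, 0.5719, 1.4957]}
wrist {'K': [[288.9642, 0.0, 313.3674], [0.0, 288.9642, 202.0368], [0.0, 0.0, 1.0]], 'mount': [[-0.0002, -0.9529, -0.3032, 0.0783], [1.0, -0.0004, 0.0004, -0.0003], [-0.0005, -0.3032, 0.9529, -0.1424], [0.0, 0.0, 0.0, 1.0]]}
```

View pics/scene0.png

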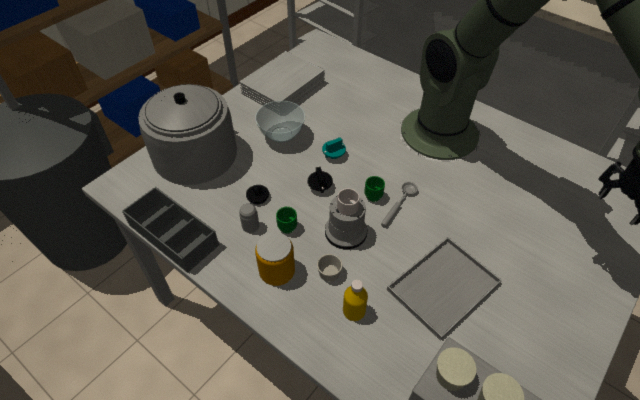

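View pics/top0.png

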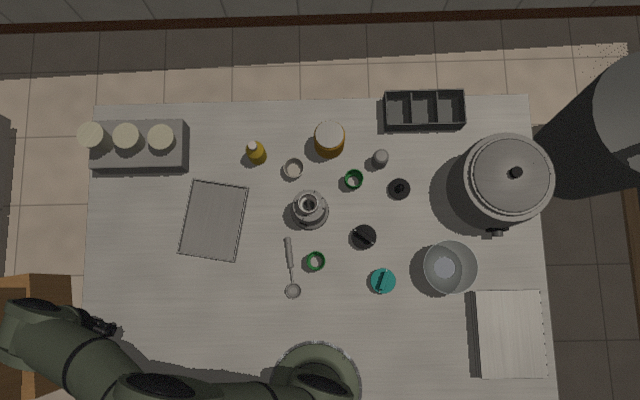

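View pics/wrist0.png

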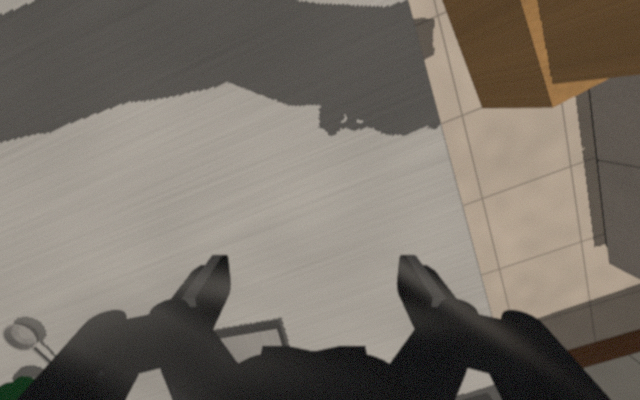

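The top view shows the grinder with its funnel at about (309,208), the bayonet lid at (363,237) and the plain lid at (399,189). It also shows the turquoise look-alike at (382,281) and the pan at (213,221). I'll enlarge these next.

```bash
cat > h.py <<'E'
import numpy as np, cv2
from scipy.spatial.transform import Rotation as Ro
def ray(f,u,v):
    K=f["K"];d=f["R"].T@np.linalg.inv(K)@np.array([u,v,1.]);o=-f["R"].T@f["t"];return o,d
def onz(f,u,v,z):
    o,d=ray(f,u,v);return o+d*(z-o[2])/d[2]
def proj(f,X):
    c=f["R"]@np.asarray(X,float)+f["t"];p=f["K"]@c;return p[:2]/p[2]
def tri(fs,ps):
    A=np.zeros((3,3));b=np.zeros(3)
    for f,p in zip(fs,ps):
        o,d=ray(f,*p);d/=np.linalg.norm(d);P=np.eye(3)-np.outer(d,d);A+=P;b+=P@o
    X=np.linalg.solve(A,b);return X,[np.linalg.norm((np.eye(3)-np.outer(d/np.linalg.norm(d),d/np.linalg.norm(d)))@(X-o)) for f,p in zip(fs,ps) for o,d in [ray(f,*p)]]
def wf(f,s):
    """wrist frame -> world extrinsics, s observed state"""
    T=np.eye(4);T[:3,:3]=Ro.from_euler('xyz',s["tool_rot"]).as_matrix();T[:3,3]=s["position"]
    C=T@f["mount"];R=C[:3,:3].T;f=dict(f);f["R"]=R;f["t"]=-R@C[:3,3];return f
def load(n): return dict(np.load(n))
def crop(img,u0,v0,w,h,s,name):
    c=img[v0:v0+h,u0:u0+w,::-1];cv2.imwrite(name,cv2.resize(c,None,fx=s,fy=s,interpolation=cv2.INTER_CUBIC))
E
python3 - <<'E'
from h import *
t=load("top0.npz");s=load("scene0.npz")
crop(t["image"],270,160,130,100,6,"pics/topc.png")
crop(s["image"],280,150,110,110,5,"pics/scenec.png")
for n,u,v,z in [("pan",213,221,.01),("grinder funnel",309,203,.165),("lid",363,236,.05),("bottle",256,150,.1),("shaker",380,158,.04),("plain",399,188,.03),("green1",353,180,.03),("green2",315,261,.03),("ram",292,169,.03),("spoon",290,265,0),("tin",329,135,.12),("turq",382,280,.04)]:
    print(n,onz(t,u,v,z).round(3))
E
```

```text
pan [0.53  0.321 0.01 ]
grinder funnel [0.556 0.001 0.165]
lid [ 0.465 -0.165  0.05 ]
bottle [0.741 0.167 0.1  ]
shaker [ 0.721 -0.231  0.04 ]
plain [ 0.621 -0.29   0.03 ]
green1 [ 0.652 -0.141  0.03 ]
green2 [ 0.391 -0.011  0.03 ]
ram [0.694 0.058 0.03 ]
spoon [0.382 0.071 0.   ]
tin [ 0.778 -0.065  0.12 ]
turq [ 0.327 -0.22   0.04 ]
```

View pics/topc.png

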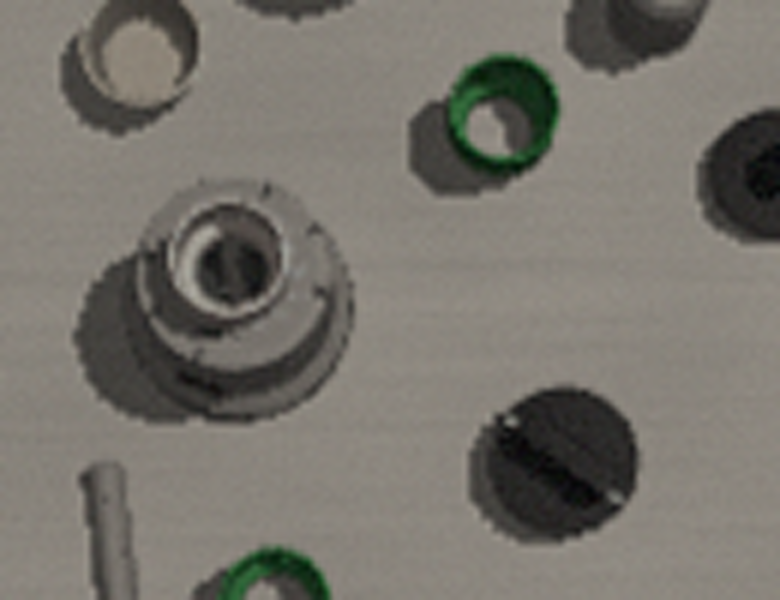

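View pics/scenec.png

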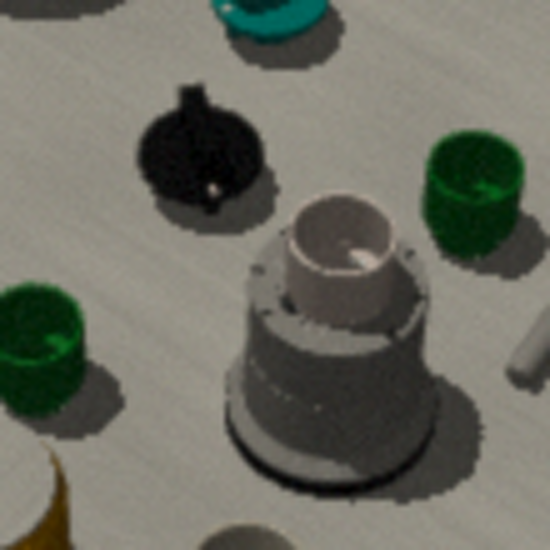

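Emit:
{"op": "servo_tool", "data": {"rows": [[[-4.3,-3.4,0,0,0,0],[-4.3,-3.4,0,0,0,0],[-4.3,-3.4,0,0,0,0],[-4.3,-3.4,0,0,0,0],[-4.3,-3.4,0,0,0,0]]], "grip": 1, "squeeze": 40}}

```text
clock: 0.78
position: [0.3717, 0.3382, 0.2313]
tool_rot: [-3.142, 0.0, 2.754]
force: [1.1, 0.6, -0.1]
grip_width: 0.0856
```

Emit:
{"op": "servo_tool", "data": {"rows": [[[-4.3,-3.4,0,0,0,0],[-4.3,-3.4,0,0,0,0],[-4.3,-3.4,0,0,0,0],[-4.3,-3.4,0,0,0,0],[-4.3,-3.4,0,0,0,0]]]}}

```text
clock: 1.4
position: [0.5065, 0.0996, 0.2313]
tool_rot: [3.141, 0.0, 2.754]
force: [0.9, 0.9, 0.5]
grip_width: 0.0858
```

```bash
cat >> h.py <<'E'
def snap(n,tag):
    from workcell import bot
    s=bot.observe();f=bot.grab_frame(n)
    if n=="wrist": f=wf(f,s)
    np.savez(f"{n}{tag}.npz",**f);cv2.imwrite(f"pics/{n}{tag}.png",f["image"][:,:,::-1]);return f,s
E
python3 - <<'E'
from h import *
f,s=snap("wrist","1");print(s["position"],s["tool_rot"],s["qd"].round(2),s["qpos"].round(2))
E
```

```text
[0.50646231 0.09958931 0.23132817] [3.14149867e+00 3.33224350e-05 2.75395423e+00] [ 0.74  0.19  0.16 -0.28 -0.09  0.09  0.93] [-0.4   0.35  0.12  1.89 -0.05  0.9   0.93]
```

View pics/wrist1.png

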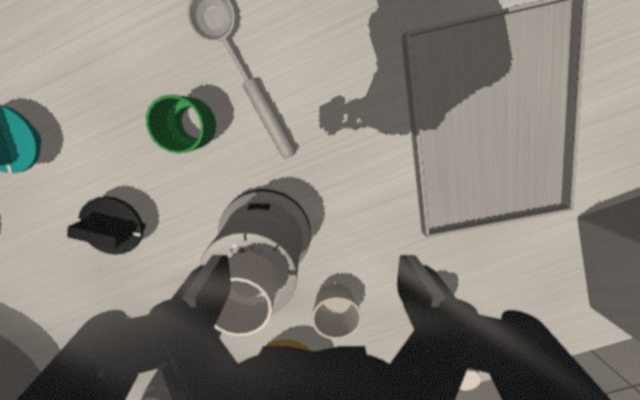

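```bash
python3 - <<'E'
from h import *
t=load("top0.npz");s=load("scene0.npz");w=load("wrist1.npz")
print(onz(t,308,203.7,.165),onz(s,348.2,196.8,.165),onz(w,240,307,.165),onz(w,105,225,.05))
print(tri([t,s],[(308,203.7),(348.2,196.8)]))
from workcell import bot
print(bot.observe()["position"])
E
```

```text
[0.5538475  0.00389263 0.165     ] [0.56141271 0.00854166 0.165     ] [0.55900376 0.00996613 0.165     ] [ 0.46115235 -0.15342236  0.05      ]
(array([0.55527309, 0.00425118, 0.15620172]), [np.float64(0.0001344055700244454), np.float64(0.00013440557002447693)])
[0.5091872  0.09263613 0.23143203]
```

Emit:
{"op": "servo_tool", "data": {"rows": [[[-4.1,-3.5,0,0,0,0],[-4.1,-3.5,0,0,0,0],[0,0,0,0,0,0],[0,0,0,0,0,0]]]}}

```text
clock: 1.95
position: [0.555, 0.0058, 0.231]
tool_rot: [-3.142, -0.001, 2.754]
force: [-0.4, 1.3, 0.9]
grip_width: 0.0852
```

```bash
python3 - <<'E'
from h import *
f,s=snap("wrist","2");print(s["position"],s["tool_rot"],s["qd"].round(2),s["qpos"].round(2))
E
```

```text
[0.55497611 0.00577214 0.23100067] [-3.14154049e+00 -7.62527758e-04  2.75366771e+00] [-0.02 -0.01 -0.01  0.   -0.   -0.   -0.  ] [-0.23  0.41  0.15  1.79 -0.08  0.94  1.14]
```

View pics/wrist2.png

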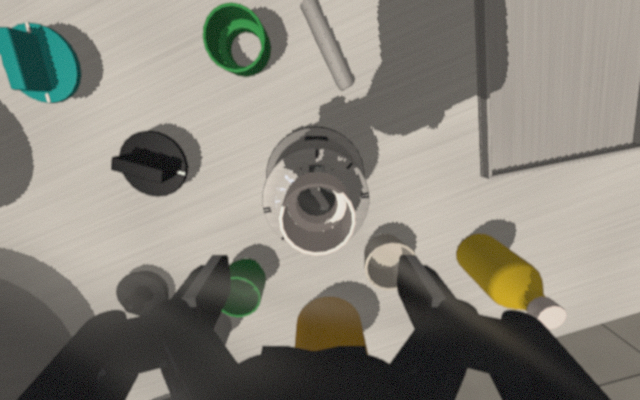

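```bash
python3 - <<'E'
from h import *
w=load("wrist2.npz")
im=w["image"]
crop(im,230,110,170,160,4.5,"pics/w2c.png")
for p in [(279,215),(355,215),(317,254)]: print(onz(w,*p,.165))
print(onz(w,317,214,.165))
from cv2 import cvtColor
E
```

```text
[ 0.54345577 -0.01827199  0.165     ]
[0.56555277 0.03573904 0.165     ]
[ 0.58539188 -0.00376196  0.165     ]
[0.55374675 0.00903774 0.165     ]
```

View pics/w2c.png

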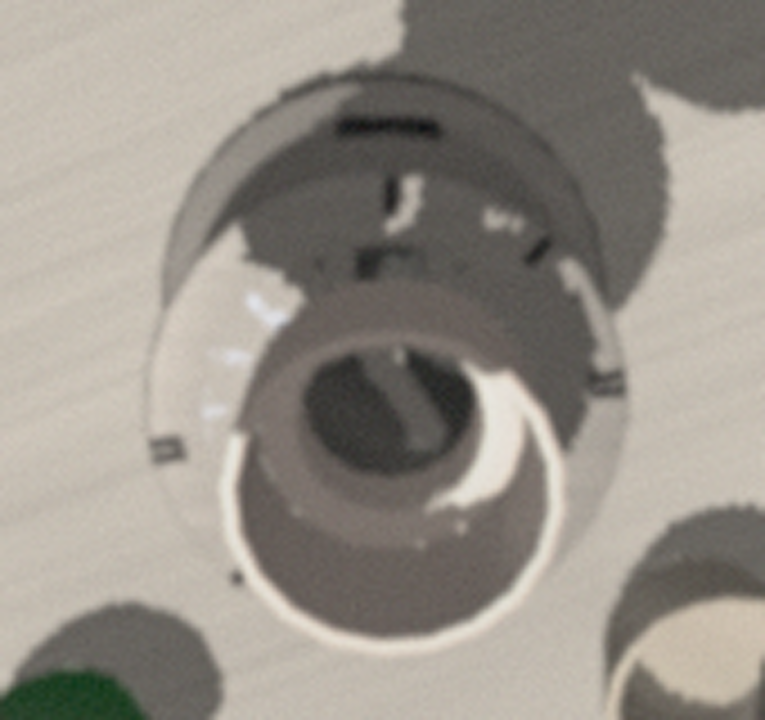

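Emit:
{"op": "servo_tool", "data": {"rows": [[[-0.1,0.2,2.6,0,0,0],[0,0,2.6,0,0,0],[0,0,2.6,0,0,0],[0,0,2.5,0,0,0],[0,0,0,0,0,0]]]}}

```text
clock: 2.62
position: [0.5558, 0.008, 0.1272]
tool_rot: [-3.141, -0.003, 2.755]
force: [0.1, 0.2, 0.2]
grip_width: 0.0853
```

Emit:
{"op": "servo_tool", "data": {"rows": [[[0,0,0,0,0,0],[0,0,0,0,0,0],[0,0,0,0,0,0],[0,0,0,0,0,0]]], "grip": -0.2}}

```text
clock: 3.12
position: [0.5575, 0.0072, 0.1298]
tool_rot: [3.14, 0.002, 2.754]
force: [-2.8, 1.2, 8.0]
grip_width: 0.0585
```

Emit:
{"op": "servo_tool", "data": {"rows": [[[0,0,0,0,0,0],[0,0,-0.5,0,0,0],[0,0,-1,0,0,0],[0,0,-1.5,0,0,0]]]}}

```text
clock: 3.62
position: [0.557, 0.0068, 0.1593]
tool_rot: [-3.142, 0.0, 2.754]
force: [0.2, 0.2, -0.6]
grip_width: 0.0578
```

```bash
python3 - <<'E'
from h import *
f,s=snap("wrist","3");print(s["position"],s["force"],s["grip_width"])
E
```

```text
[0.55696209 0.0068286  0.15931862] [ 0.15554941  0.15518714 -0.58185535] 0.057813110038277986
```

View pics/wrist3.png

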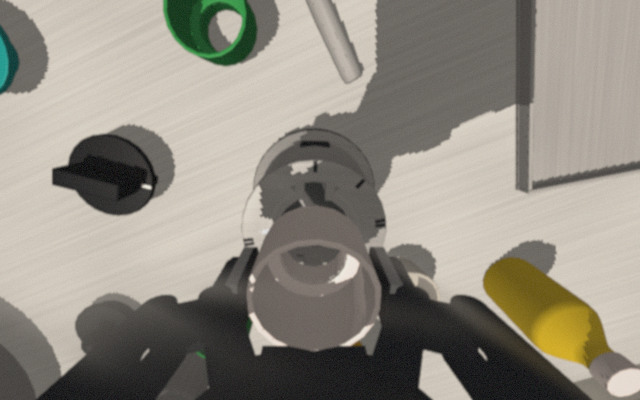

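Emit:
{"op": "servo_tool", "data": {"rows": [[[0,0,-2.1,0,0,0],[1,1.6,0,0,0,0],[1.7,3.2,0,0,0,0],[1.7,3.2,0,0,0,0],[1.7,3.2,0,0,0,0]]]}}

```text
clock: 4.3
position: [0.542, 0.1359, 0.1789]
tool_rot: [3.142, -0.001, 2.755]
force: [0.6, 1.0, -0.8]
grip_width: 0.0586
```

Emit:
{"op": "servo_tool", "data": {"rows": [[[1.7,3.2,0,0,0,0],[1.7,3.2,0,0,0,0],[1.7,3.2,0,0,0,0],[1.7,3.2,0,0,0,0],[0.7,2.1,0,0,0,0]]]}}

```text
clock: 4.92
position: [0.5285, 0.3026, 0.1788]
tool_rot: [-3.142, -0.001, 2.756]
force: [-0.1, -1.0, -0.3]
grip_width: 0.0583
```

Emit:
{"op": "servo_tool", "data": {"rows": [[[0,0,2,0,0,0],[0,0,3,0,0,0],[0,0,3,0,0,0],[0,0,3,0,0,0],[0,0,0,0,0,0]]]}}

```text
clock: 5.55
position: [0.5287, 0.2992, 0.0674]
tool_rot: [-3.138, -0.002, 2.754]
force: [-0.2, 0.3, -0.9]
grip_width: 0.0584
```

```bash
python3 - <<'E'
from h import *
f,s=snap("scene","4");
from workcell import bot
s=bot.observe();print(s["position"],s["force"],s["grip_width"])
crop(f["image"],370,200,160,150,4,"pics/s4c.png")
t,_=snap("top","4")
print([onz(t,*p,.02).round(3) for p in [(193,180),(248,187),(235,262),(178,254)]])
E
```

```text
[0.52951878 0.29961984 0.06897041] [-0.59083813 -0.81329261  0.96810771] 0.058475893587384246
[array([0.667, 0.387, 0.02 ]), array([0.639, 0.205, 0.02 ]), array([0.394, 0.246, 0.02 ]), array([0.424, 0.431, 0.02 ])]
```

View pics/s4c.png

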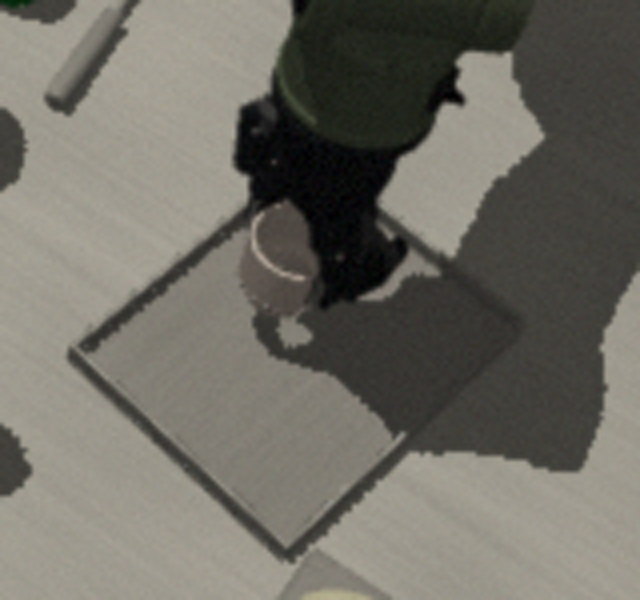

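View pics/top4.png

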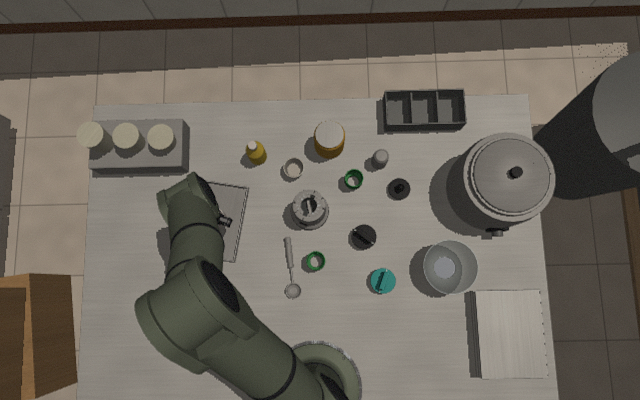

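Emit:
{"op": "servo_tool", "data": {"rows": [[[0,0,1.5,0,0,0],[0,0,1.2,0,0,0],[0,0,0.4,0,0,0],[0,0,0.2,0,0,0],[0,0,0,0,0,0]]]}}

```text
clock: 6.28
position: [0.5298, 0.2999, 0.0364]
tool_rot: [3.142, 0.0, 2.754]
force: [0.5, -0.6, -0.5]
grip_width: 0.0585
```

Emit:
{"op": "servo_tool", "data": {"rows": [[[0,0,0.2,0,0,0],[0,0,0.2,0,0,0],[0,0,0,0,0,0]]]}}

```text
clock: 6.65
position: [0.5297, 0.2999, 0.0322]
tool_rot: [-3.141, -0.0, 2.754]
force: [-0.6, 0.1, -1.0]
grip_width: 0.0589
```

Emit:
{"op": "servo_tool", "data": {"rows": [[[0,0,0.1,0,0,0],[0,0,0.1,0,0,0]]]}}

```text
clock: 6.9
position: [0.53, 0.3, 0.0316]
tool_rot: [3.141, 0.0, 2.754]
force: [-10.1, -5.8, 36.9]
grip_width: 0.0585
```

Emit:
{"op": "servo_tool", "data": {"rows": [[[0,0,-0.15,0,0,0],[0,0,0,0,0,0]]]}}

```text
clock: 7.15
position: [0.5299, 0.2999, 0.0319]
tool_rot: [3.141, 0.0, 2.754]
force: [-0.4, -0.4, -0.6]
grip_width: 0.0582
```

Emit:
{"op": "servo_tool", "data": {"rows": [[[0,0,0,0,0,0],[0,0,0,0,0,0],[0,0,0,0,0,0]]], "grip": 1}}

```text
clock: 7.52
position: [0.5298, 0.2999, 0.0317]
tool_rot: [-3.142, -0.0, 2.754]
force: [-0.8, -0.3, -0.2]
grip_width: 0.0851
```

Emit:
{"op": "servo_tool", "data": {"rows": [[[0,0,-1,0,0,0],[0,0,-2,0,0,0],[0,0,-3,0,0,0],[0,0,-4,0,0,0],[0,0,-5,0,0,0]]]}}

```text
clock: 8.15
position: [0.5295, 0.2997, 0.1842]
tool_rot: [3.142, 0.0, 2.754]
force: [1.0, 0.9, -0.1]
grip_width: 0.0855
```

```bash
python3 - <<'E'
from h import *
f,s=snap("wrist","5");print(s["position"],s["force"],s["grip_width"])
E
```

```text
[0.52949553 0.29969628 0.18423477] [ 0.98186243  0.88328664 -0.05075567] 0.0855092519262825
```

View pics/wrist5.png

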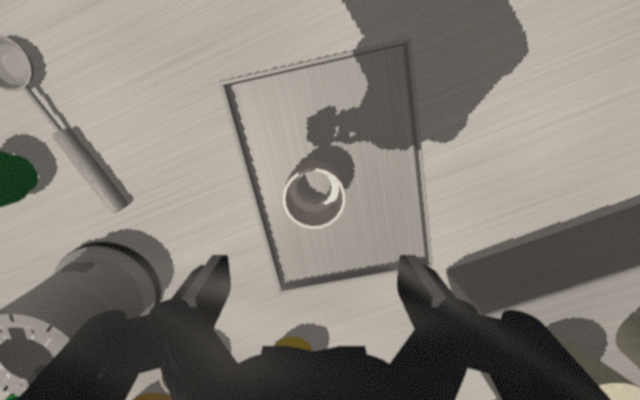

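Emit:
{"op": "servo_tool", "data": {"rows": [[[-2.3,-4.4,-2,0,0,0],[-2.3,-4.4,-1.5,0,0,0],[-2.3,-4.4,-1,0,0,0],[-2.3,-4.4,0,0,0,0],[-2.3,-4.4,0,0,0,0]]]}}

```text
clock: 8.82
position: [0.5531, 0.0512, 0.2284]
tool_rot: [3.14, 0.001, 2.754]
force: [1.5, -0.3, -0.0]
grip_width: 0.0853
```

Emit:
{"op": "servo_tool", "data": {"rows": [[[-2.0,-4.1,0,0,0,0],[0,0,0,0,0,0],[0,0,0,0,0,0]]]}}

```text
clock: 9.2
position: [0.5561, 0.0077, 0.2276]
tool_rot: [3.141, 0.001, 2.754]
force: [-0.7, 1.8, 0.5]
grip_width: 0.0856
```

```bash
python3 - <<'E'
from h import *
f,s=snap("wrist","6");print(s["position"],s["tool_rot"],s["qd"].round(2))
crop(f["image"],230,110,170,160,4.5,"pics/w6c.png")
E
```

```text
[0.5560732  0.00772435 0.22763929] [3.14067965e+00 6.31792507e-04 2.75373739e+00] [-0.02  0.01 -0.01  0.    0.   -0.   -0.  ]
```

View pics/w6c.png

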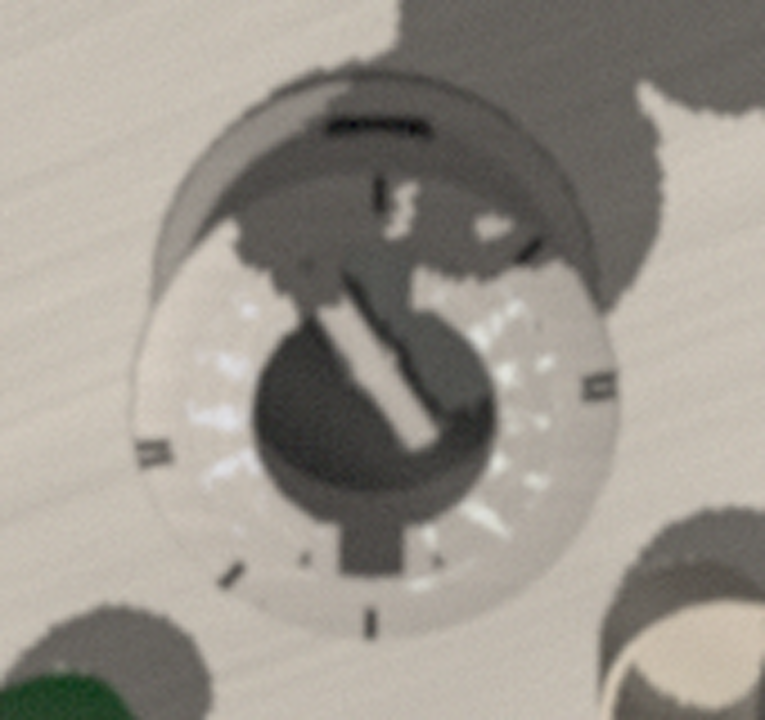

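```bash
python3 - <<'E'
from h import *
w=load("wrist6.npz")
P=lambda x,y:onz(w,x/4.5+230-0.4,y/4.5+110-0.4,.12)[:2]
m=dict(e1=(380,195),e2=(371,624),h1=(531,249),h2=(231,576),l1=(600,387),l2=(153,453))
W={k:P(*v) for k,v in m.items()}
c=np.mean(list(W.values()),0)
for a,b in ("e1","e2"),("h1","h2"),("l1","l2"):
    d=W[a]-W[b];print(a,(W[a]+W[b])/2,np.degrees(np.arctan2(d[1],d[0])),np.linalg.norm(d))
print(c,P(375,397))
# refine circle fit on mouth pixels? rim of top outer
print("tool yaw",np.degrees(2.7537))
E
```

```text
e1 [0.55810885 0.00641043] 156.59768767062045 0.09084770118331795
h1 [0.55774764 0.00650447] 116.60339819809805 0.09195128977759752
l1 [0.55797006 0.00635476] 76.55552564739833 0.09137395159643805
[0.55794218 0.00642322] [0.55344643 0.00826146]
tool yaw 157.7753880451748
```

Emit:
{"op": "servo_tool", "data": {"rows": [[[0.4,-3.8,0,0,0,0],[0.4,-3.8,0,0,0,0],[0.4,-3.8,0,0,0,0],[0.4,-3.8,1,0,0,0],[0.4,-4.0,1,0,0,0]]]}}

```text
clock: 9.88
position: [0.4648, -0.1627, 0.207]
tool_rot: [3.141, 0.001, 2.756]
force: [1.2, -0.4, -0.3]
grip_width: 0.0856
```

Emit:
{"op": "servo_tool", "data": {"rows": [[[0,0,1,0,0,10.4],[0,0,1,0,0,10.4],[0,0,1,0,0,10.4],[0,0,1,0,0,10.4],[0,0,1,0,0,10.4]]]}}

```text
clock: 10.5
position: [0.4654, -0.1617, 0.1568]
tool_rot: [3.141, -0.0, 1.842]
force: [-0.1, -0.5, -0.4]
grip_width: 0.0851
```

Emit:
{"op": "servo_tool", "data": {"rows": [[[0,0,0,0,0,10.4],[0,0,0,0,0,10.4],[0,0,0,0,0,10.4],[0,0,0,0,0,10.4],[0,0,0,0,0,10.4]]]}}

```text
clock: 11.12
position: [0.4655, -0.1616, 0.157]
tool_rot: [3.142, -0.001, 0.935]
force: [0.3, -0.0, -0.4]
grip_width: 0.0852
```

Emit:
{"op": "servo_tool", "data": {"rows": [[[0,0,0,0,0,0],[0,0,0,0,0,0]]]}}

```text
clock: 11.38
position: [0.4652, -0.1623, 0.1569]
tool_rot: [-3.142, -0.0, 0.944]
force: [0.1, -0.6, 0.1]
grip_width: 0.0856
```

```bash
python3 - <<'E'
from h import *
f,s=snap("wrist","7");print(s["position"],s["tool_rot"],s["qd"].round(2),s["qpos"].round(2))
E
```

```text
[ 0.46515552 -0.1622658   0.15686427] [-3.14152539e+00 -2.19255950e-04  9.44069436e-01] [ 0.01 -0.    0.    0.   -0.    0.   -0.01] [-0.28  0.51  0.66  2.04 -0.46  0.74  0.05]
```

View pics/wrist7.png

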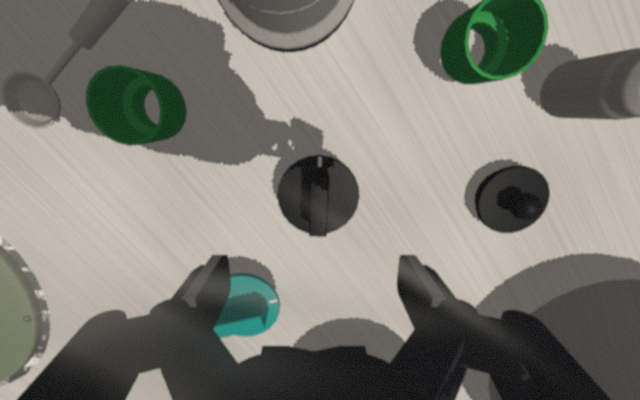

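```bash
python3 - <<'E'
from h import *
f=load("wrist7.npz")
crop(f["image"],265,140,110,110,6,"pics/w7c.png")
E
```

```text
(no output)
```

View pics/w7c.png

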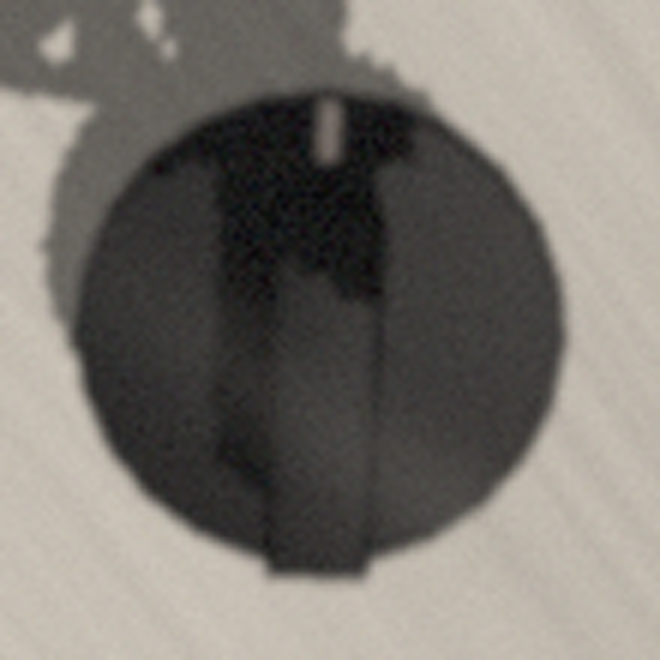

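```bash
python3 - <<'E'
from h import *
from scipy.optimize import least_squares
f=load("wrist7.npz")
P=lambda x,y,z:onz(f,x/6+265-.4,y/6+140-.4,z)[:2]
pts=np.array([P(x,y,.032) for x,y in [(78,330),(565,330),(85,390),(558,395),(145,490),(500,490),(190,530),(450,530),(550,255),(500,170),(330,92),(250,105)]])
r=least_squares(lambda p:np.hypot(*(pts-p[:2]).T)-p[2],[.465,-.162,.04]);print(r.x,r.fun.round(4)*1000)
mk=P(331,97,.032),P(329,165,.032);d=mk[0]-mk[1];print("mark",mk,np.degrees(np.arctan2(*(mk[0]-r.x[:2])[::-1])))
a=P(317,575,.064);print("bar end",a,np.hypot(*(a-r.x[:2])),np.degrees(np.arctan2(*(r.x[:2]-a)[::-1])))
for x,y in [(268,570),(367,570),(276,290),(380,300)]: print(P(x,y,.064))
e=P(380,300,.064)-P(367,570,.064);print(np.degrees(np.arctan2(e[1],e[0])))
e=P(276,290,.064)-P(268,570,.064);print(np.degrees(np.arctan2(e[1],e[0])))
from workcell import bot
s=bot.observe();R=Ro.from_euler('xyz',s["tool_rot"]).as_matrix()
c=r.x[:2];print("tool shift cm",100*R.T@np.array([*(c-s["position"][:2]),0]))
E
```

```text
[ 0.46731717 -0.16610689  0.03925815] [-0.2 -0.2 -0.   0.3 -0.4  0.1  0.3  0.2 -0.5 -0.2  0.5  0.1]
mark (array([ 0.49120506, -0.13531147]), array([ 0.48480574, -0.14373425])) 52.19940058740499
bar end [ 0.45076909 -0.18720686] 0.026815065691009 51.893957307268025
[ 0.44537849 -0.18230925]
[ 0.45721713 -0.19088475]
[ 0.47149564 -0.14848383]
[ 0.48247087 -0.15822629]
52.28636785172131
52.32769646817363
tool shift cm [-1.63288215e-01  3.93955638e-01 -7.04115492e-05]
```

Emit:
{"op": "servo_tool", "data": {"rows": [[[-0.15,0.4,2.5,0,0,1.9],[0,0,3,0,0,0],[0,0,3,0,0,0],[0,0,2,0,0,0],[0,0,0,0,0,0]]], "grip": 0, "squeeze": 80}}

```text
clock: 12.05
position: [0.4666, -0.1664, 0.0511]
tool_rot: [-3.14, 0.0, 0.907]
force: [0.0, -0.4, 0.9]
grip_width: 0.0426
```

```bash
python3 - <<'E'
from h import *
f,s=snap("wrist","8");print(s["position"],s["tool_rot"],s["qd"].round(2),s["grip_width"])
E
```

```text
[ 0.46658903 -0.16644362  0.05106182] [-3.13971322e+00  4.82657647e-04  9.06854246e-01] [-0.02 -0.03  0.04 -0.01  0.02  0.03 -0.02] 0.0426042356620091
```

View pics/wrist8.png

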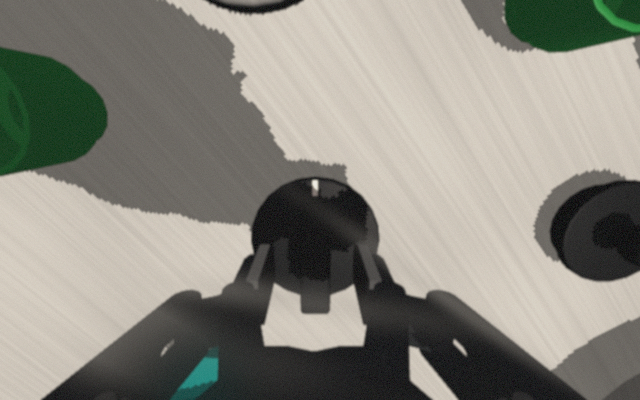

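Emit:
{"op": "servo_tool", "data": {"rows": [[[0,0,0.8,0,0,0],[0,0,0.5,0,0,0],[0,0,0,0,0,0]]]}}

```text
clock: 12.48
position: [0.4672, -0.1664, 0.0387]
tool_rot: [-3.141, 0.0, 0.906]
force: [-0.9, 0.1, 0.0]
grip_width: 0.0426
```

Emit:
{"op": "servo_tool", "data": {"rows": [[[0,0,0,0,0,0],[0,0,0,0,0,0],[0,0,0,0,0,0],[0,0,0,0,0,0]]], "grip": -1}}

```text
clock: 12.98
position: [0.4674, -0.1666, 0.0392]
tool_rot: [3.141, -0.0, 0.905]
force: [-1.4, -0.9, 6.4]
grip_width: 0.0149
```

Emit:
{"op": "servo_tool", "data": {"rows": [[[0,0,-0.5,0,0,0],[0,0,-1.5,0,0,0],[0,0,-3,0,0,0],[0,0,-5,0,0,0],[0,0,-5,0,0,0]]]}}

```text
clock: 13.6
position: [0.4667, -0.1666, 0.1911]
tool_rot: [-3.141, 0.0, 0.905]
force: [1.1, 0.6, -0.5]
grip_width: 0.0147
```

Emit:
{"op": "servo_tool", "data": {"rows": [[[0,0,0,0,0,-10.4],[0,0,0,0,0,-10.4],[0,0,0,0,0,-10.4],[0,0,0,0,0,-10.4],[0,0,0,0,0,-10.4]]]}}

```text
clock: 14.22
position: [0.467, -0.1667, 0.1897]
tool_rot: [3.141, 0.0, 1.819]
force: [-0.0, -0.0, -0.9]
grip_width: 0.0144
```

Emit:
{"op": "servo_tool", "data": {"rows": [[[0,0,0,0,0,-10.4],[0,0,0,0,0,-10.4],[0,0,0,0,0,-10.4],[0,0,0,0,0,-10.4],[0,0,0,0,0,-10.4]]]}}

```text
clock: 14.85
position: [0.4669, -0.1668, 0.1897]
tool_rot: [-3.141, 0.0, 2.726]
force: [-0.2, -0.1, -1.5]
grip_width: 0.0145
```

```bash
python3 - <<'E'
from h import *
f,s=snap("wrist","9");print(s["position"],s["tool_rot"],s["qd"].round(2),s["grip_width"],s["qpos"].round(2))
crop(f["image"],190,130,250,190,3,"pics/w9c.png")
R=Ro.from_euler('xyz',s["tool_rot"]).as_matrix()
print(R.T@np.array([*(np.array([.5579,.0064])-s["position"][:2]),0])*100, np.degrees(s["tool_rot"][2]))
E
```

```text
[ 0.46694961 -0.16684483  0.18967346] [-3.14079926e+00  4.74300822e-04  2.72608915e+00] [ 0.28 -0.03 -0.37 -0.01  0.2  -0.    1.24] 0.014534992384961995 [ 0.04  0.38  0.24  1.99 -0.13  0.79  1.5 ]
[-1.32813287e+00  1.95216108e+01 -1.48584721e-02] 156.19340304723343
```

View pics/w9c.png

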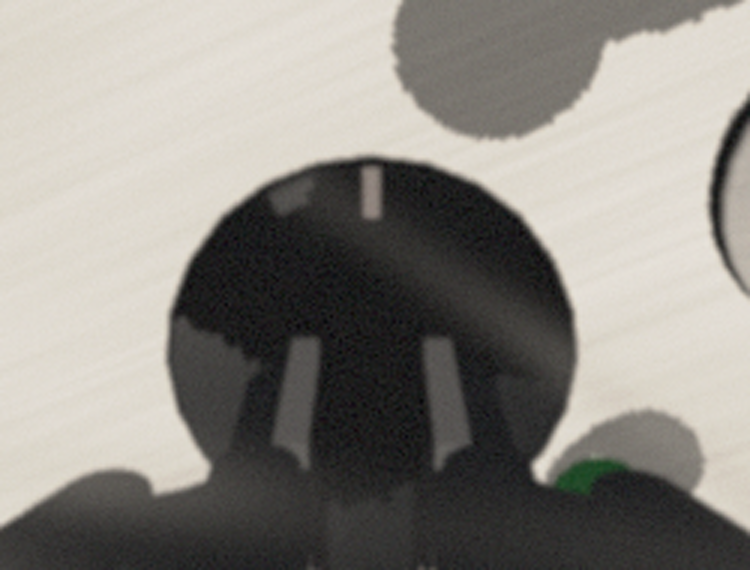

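```bash
python3 - <<'E'
from h import *
from scipy.optimize import least_squares
w=load("wrist9.npz");M=w["mount"];K=w["K"]
def P(x,y,z=.007):
    d=M[:3,:3]@np.linalg.inv(K)@np.array([x/3+190-.33,y/3+130-.33,1]);o=M[:3,3];return (o+d*(z-o[2])/d[2])[:2]
pts=np.array([P(*p) for p in [(168,355),(577,355),(176,305),(567,305),(225,220),(520,220),(290,172),(450,170),(370,156),(180,400),(565,410)]])
r=least_squares(lambda p:np.hypot(*(pts-p[:2]).T)-p[2],[0,0,.04]);print(r.x,r.fun.round(4)*1000)
r2=least_squares(lambda p:np.hypot(*(pts-p[:2]).T)-.04,[0,0]);print(r2.x)
a=P(372,168);b=P(371.5,217);print(a,b,np.degrees(np.arctan2(a[1]-r.x[1],a[0]-r.x[0])))
E
```

```text
[2.94706217e-03 4.48589064e-05 3.86571069e-02] [ 0.3  0.3 -0.4 -0.9 -0.5 -0.6  0.4  0.4  0.5 -0.1  0.5]
[1.44615219e-03 3.98578701e-05]
[ 0.03987496 -0.00010507] [ 0.03073962 -0.00019477] -0.23262519580971058
```

Emit:
{"op": "servo_tool", "data": {"rows": [[[-0.3,3.9,0,0,0,-0.4],[-0.3,3.9,0,0,0,0],[-0.3,3.9,0,0,0,0],[-0.3,3.9,0,0,0,0],[-0.2,3.9,0,0,0,0]]]}}

```text
clock: 15.52
position: [0.5592, 0.0071, 0.1896]
tool_rot: [-3.141, 0.001, 2.724]
force: [-0.2, 0.3, -1.1]
grip_width: 0.0142
```

Emit:
{"op": "servo_tool", "data": {"rows": [[[0,0,0.8,0,0,0],[0,0,0.8,0,0,0],[0,0,0,0,0,0],[0,0,0,0,0,0]]]}}

```text
clock: 16.02
position: [0.5586, 0.0054, 0.1731]
tool_rot: [-3.141, 0.0, 2.726]
force: [-0.4, -0.6, -1.7]
grip_width: 0.0148
```

```bash
python3 - <<'E'
from h import *
f,s=snap("wrist","10");print(s["position"],s["tool_rot"],np.degrees(s["tool_rot"][2]),s["force"])
crop(f["image"],190,110,250,190,3,"pics/w10c.png")
R=Ro.from_euler('xyz',s["tool_rot"]).as_matrix()
print(R.T@np.array([*(np.array([.5588,.0060])-s["position"][:2]),0])*100)
t,_=snap("top","10");crop(t["image"],270,170,80,70,7,"pics/t10c.png")
t,_=snap("scene","10");crop(t["image"],300,150,100,100,6,"pics/s10c.png")
E
```

```text
[0.55863802 0.00544463 0.17309542] [-3.14142469e+00  2.09183377e-04  2.72590384e+00] 156.18278561219012 [-0.37808681 -0.60630575 -1.65522773]
[ 7.60854879e-03  5.73482542e-02 -1.12240892e-05]
```

View pics/w10c.png

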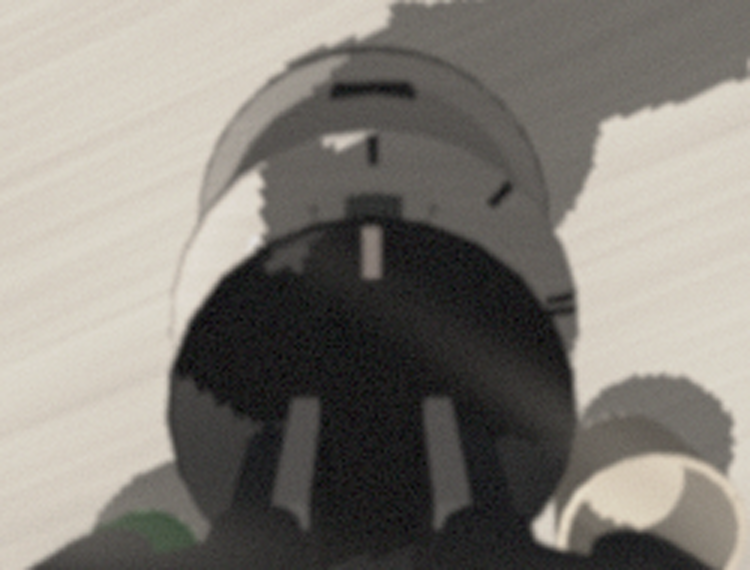

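View pics/s10c.png

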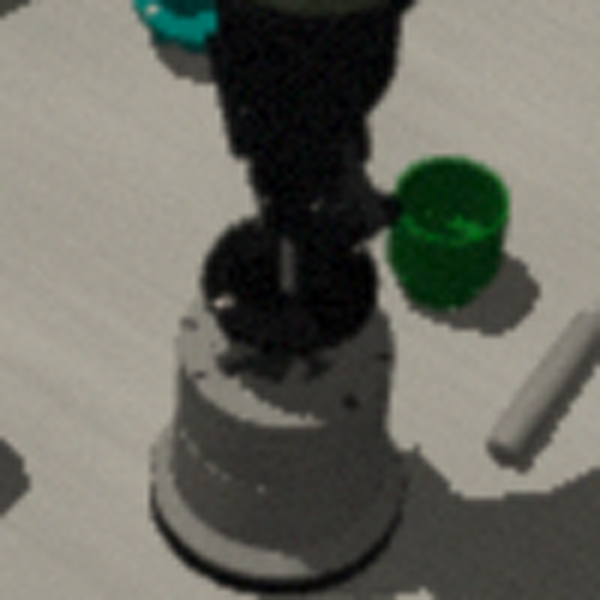

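Emit:
{"op": "servo_tool", "data": {"rows": [[[0,0.06,0.6,0,0,-0.2],[0,0,0.6,0,0,0],[0,0,0.4,0,0,0],[0,0,0,0,0,0]]]}}

```text
clock: 16.68
position: [0.5588, 0.0068, 0.1564]
tool_rot: [-3.141, -0.001, 2.731]
force: [-0.1, 0.9, -2.0]
grip_width: 0.0146
```

Emit:
{"op": "servo_tool", "data": {"rows": [[[0,-0.04,0.3,0,0,0],[0,0,0.3,0,0,0],[0,0,0,0,0,0]]]}}

```text
clock: 17.05
position: [0.5587, 0.0064, 0.1506]
tool_rot: [-3.141, -0.0, 2.731]
force: [1.0, 0.6, -2.0]
grip_width: 0.0147
```

Emit:
{"op": "servo_tool", "data": {"rows": [[[0,0,0.4,0,0,0],[0,0,0.4,0,0,0],[0,0,0.3,0,0,0],[0,0,0,0,0,0]]]}}

```text
clock: 17.55
position: [0.5587, 0.0064, 0.1395]
tool_rot: [-3.141, -0.0, 2.731]
force: [-0.6, 1.1, -1.5]
grip_width: 0.0145
```

Emit:
{"op": "servo_tool", "data": {"rows": [[[0,0,0.2,0,0,0],[0,0,0.15,0,0,0],[0,0,0,0,0,0]]]}}

```text
clock: 17.92
position: [0.5588, 0.0064, 0.1362]
tool_rot: [-3.141, -0.0, 2.731]
force: [0.7, 0.5, -1.7]
grip_width: 0.0146
```

Emit:
{"op": "servo_tool", "data": {"rows": [[[0,0,0.1,0,0,0],[0,0,0.05,0,0,0],[0,0,0,0,0,0]]]}}

```text
clock: 18.3
position: [0.5589, 0.0065, 0.1352]
tool_rot: [3.141, 0.0, 2.731]
force: [-3.1, 1.6, 5.6]
grip_width: 0.0143
```

Emit:
{"op": "servo_tool", "data": {"rows": [[[0,0,0,0,0,3],[0,0,0,0,0,3],[0,0,0,0,0,3],[0,0,0,0,0,3],[0,0,0,0,0,3]]]}}

```text
clock: 18.92
position: [0.5592, 0.0061, 0.1352]
tool_rot: [3.141, 0.001, 2.467]
force: [-0.8, -2.3, 4.2]
grip_width: 0.0145
```

```bash
python3 - <<'E'
from h import *
from workcell import bot
s=bot.observe();print(s["position"],np.degrees(s["tool_rot"]),s["force"],s["moment"],s["qpos"].round(2))
E
```

```text
[0.55916967 0.00612739 0.13523438] [1.79981730e+02 4.66246666e-02 1.41376520e+02] [-0.79571317 -2.25460564  4.18922797] [-0.48946398  0.28518879  0.12384291] [-0.3   0.56  0.26  1.87 -0.2   0.74  0.97]
```

Emit:
{"op": "servo_tool", "data": {"rows": [[[0,0,0,0,0,3],[0,0,0,0,0,3],[0,0,0,0,0,3],[0,0,0,0,0,3],[0,0,0,0,0,3]]]}}

```text
clock: 19.55
position: [0.559, 0.006, 0.1352]
tool_rot: [3.141, 0.001, 2.206]
force: [-1.6, -1.9, 5.7]
grip_width: 0.0146
```

Emit:
{"op": "servo_tool", "data": {"rows": [[[0,0,0,0,0,3],[0,0,0,0,0,3],[0,0,0,0,0,2],[0,0,0,0,0,2],[0,0,0,0,0,0]]]}}

```text
clock: 20.18
position: [0.5589, 0.006, 0.1352]
tool_rot: [3.141, 0.001, 2.032]
force: [-2.5, -2.9, 7.1]
grip_width: 0.0145
```

```bash
python3 - <<'E'
from h import *
f,s=snap("wrist","11");print(s["position"],np.degrees(s["tool_rot"]),s["force"],s["moment"],s["qpos"].round(2))
crop(f["image"],190,110,250,190,3,"pics/w11c.png")
t,_=snap("top","11");crop(t["image"],160,150,220,110,3.6,"pics/t11c.png")
t,_=snap("scene","11");crop(t["image"],300,150,200,160,4,"pics/s11c.png")
E
```

```text
[0.55894874 0.00595706 0.13520068] [1.79991801e+02 3.49576654e-02 1.16433216e+02] [-2.48097512 -2.90940464  7.12102079] [-0.55126782  0.565807   -0.00423858] [-0.39  0.57  0.38  1.88 -0.3   0.74  0.62]
```

View pics/w11c.png

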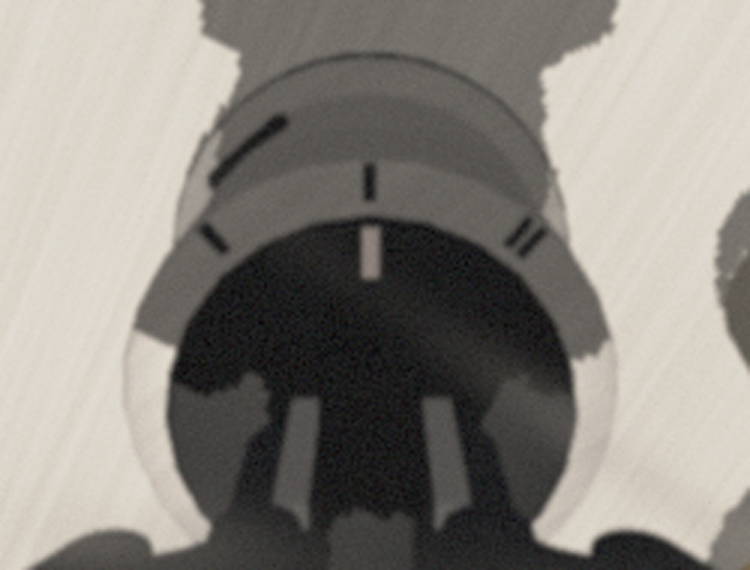

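View pics/s11c.png

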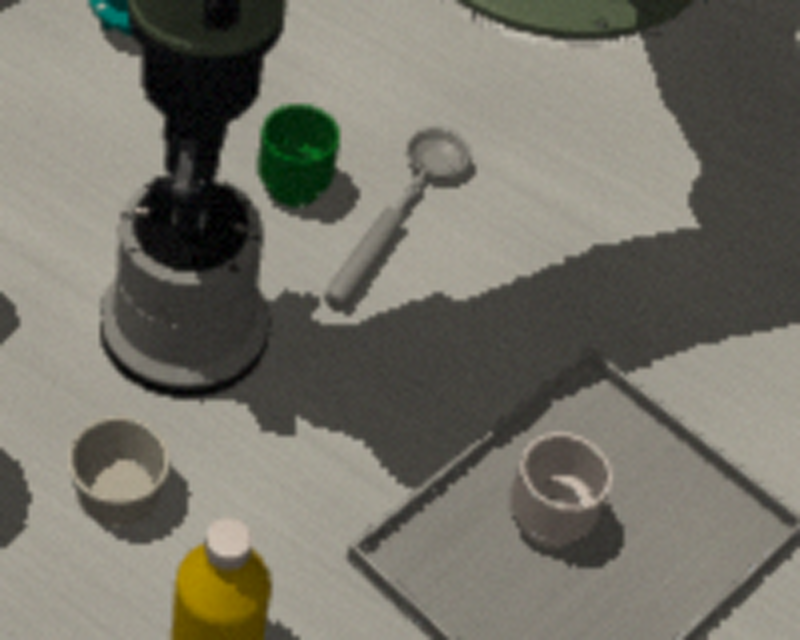

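View pics/t11c.png

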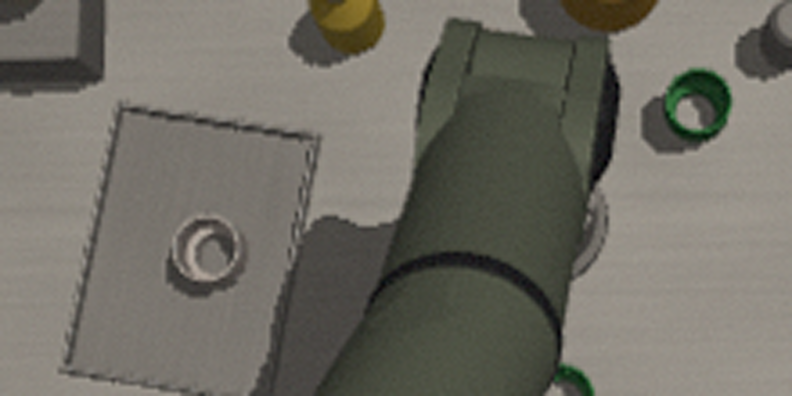

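The white lid mark at (371,250) in the crop lines up with the single half-way mark at (370,182). The flange is seated, and the funnel is standing upright in the pan. I'll add 1° to cover the ring's play, settle and recheck.

Emit:
{"op": "servo_tool", "data": {"rows": [[[0,0,0,0,0,1],[0,0,0,0,0,0],[0,0,0,0,0,0],[0,0,0,0,0,0]]]}}

```text
clock: 20.82
position: [0.5589, 0.006, 0.1352]
tool_rot: [3.141, 0.0, 2.015]
force: [-2.7, -2.7, 6.1]
grip_width: 0.0146
```

```bash
python3 - <<'E'
from h import *
f,s=snap("wrist","12");print(s["clock"],s["position"],np.degrees(s["tool_rot"]),s["force"],s["qd"].round(3),s["grip_width"])
crop(f["image"],190,110,250,190,3,"pics/w12c.png")
E
```

```text
20.825 [0.55893299 0.00598659 0.13521036] [1.79989049e+02 2.63703058e-02 1.15465738e+02] [-2.65846864 -2.74928053  6.11726114] [ 0.002  0.001 -0.    -0.001  0.002  0.    -0.   ] 0.014647330796697958
```

View pics/w12c.png

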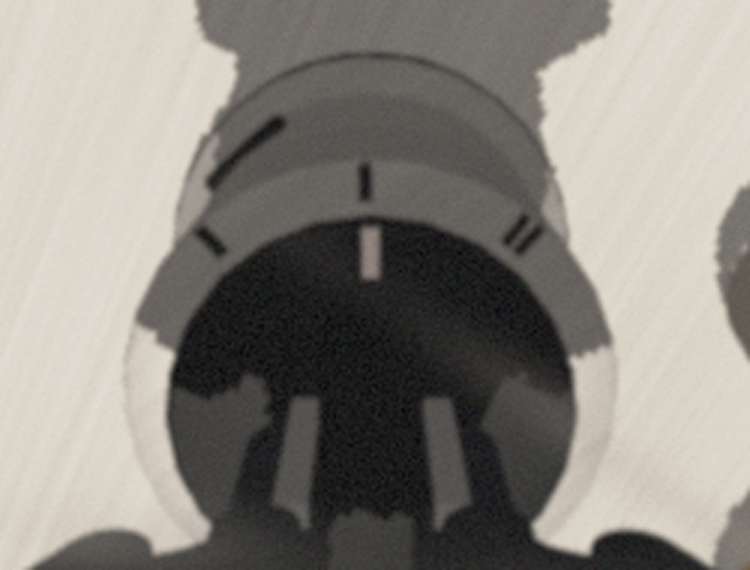

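The lid mark at (370,250) now sits just past the half-way mark at (365,182), at about 41°. The arm is at rest and still gripping, and the downward contact is about 7 N. I'm handing the job in.

```bash
python3 -c "
from workcell import bot
print(bot.job_done())"
```

```text
the job is handed in; nothing more can be done
None
```

The job is handed in, with the funnel on the pan and the lid held at about 41° of its 80° turn. The clock was at about 21 s of the 67 s allowed.

- **Funnel:** I lifted it out of the grinder and set it on the pan. One touchdown step pressed it down with about 37 N, so I backed off before letting go. Later wrist, top and scene pictures show it standing upright on the pan.
- **Lid:** I fitted it fully down; the tool height at contact matched the expected 96 mm to within about 1 mm. I then turned it 41° clockwise and never took it past that.
- **Last checks:** The lid's white mark sits at the half-way mark, about 1° past it. I added that degree on purpose because the ring can read up to 0.1 rad less than the lid. The arm was at rest, still gripping with about 7 N downward.
- **Not confirmed:** I could not read the ring directly. From the lid's turn it should be between about 0.62 and 0.72 rad, so it may sit slightly outside the stated 0.65 to 0.70.
- **Disagreement:** The wrist camera put the held lid's centre 1.5 to 3 mm off the tool axis, while the grasp itself suggested about 0. I aimed 1 mm off, and the lid went in with no force showing until the flange touched down.

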